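Sort the sheeter's spare gears into their rows

TASK

Two spare gears for the dough sheeter, one large and one small, are lying loose on the table. Put each one in the free place at the end of the wooden row that already holds gears of its size, lying flat on the floor of the row with its hub up, and let go.

Things in the scene. Friction and masses are not known exactly. Their poses are not given: they have to be found in the camera images.
- gear_large: the larger of two loose dark steel gears on the table: toothed disc 64 mm across, 14 mm thick, with a round hub on top 24 mm across and 26 mm tall (40 mm overall; both gears alike in this); about 0.38 kg. Starts flat, hub up. Origin: centre of its underside; z up through the hub. Grip the hub from above, just over the disc
- gear_small: the smaller of two loose dark steel gears on the table: toothed disc 42 mm across, 14 mm thick, with a round hub on top 24 mm across and 26 mm tall (40 mm overall; both gears alike in this); about 0.22 kg. Starts flat, hub up. Origin: centre of its underside; z up through the hub. Grip the hub from above, just over the disc
- row_large: row for large gears: fixed open wooden tray, 100 (x) by 270 mm (y), walls 5 thick, 18 high, floor 5. Origin: centre of underside; z up. Two large gears (64 mm, hubs up, tops 51 mm over the origin) are bolted in at y = -85 and 0 mm; free place at x = 0, y = +85, z = 5 mm. The two rows lie parallel, 116 mm apart, on a 6 mm baseboard; either may be nearer the robot
- row_small: row for small gears: fixed open wooden tray, 100 (x) by 270 mm (y), walls 5 thick, 18 high, floor 5. Origin: centre of underside; z up. Two small gears (42 mm, hubs up, tops 51 mm over the origin) are bolted in at y = -85 and 0 mm; free place at x = 0, y = +85, z = 5 mm. The two rows lie parallel, 116 mm apart, on a 6 mm baseboard; either may be nearer the robot
Things that resemble listed ones, but are neither listed nor needed, are in the scene too. What is shaped like the gear_small but pink or purple is not meant. What is shaped like the gear_large but orange or yellow is not meant.

How it is judged:
At the end, for the whole second after the job is handed in: Each gear rests, released and still, in the free end of the row of its own size: on the row's floor (within 6 mm), hub up and level within about 10 degrees, its centre within 35 mm of the row's middle line and 35 to 118 mm from the row's origin towards the free end (x of gear_large in the frame of row_large between -0.035 and 0.035 m and y of gear_large in the frame of row_large between 0.035 and 0.118 m and z of gear_large in the frame of row_large between 0 and 0.011 m and angle between each of gear_large, gear_small's own z axis and vertical below 0.17 rad and linear speed of each of gear_large, gear_small below 0.02 m/s and x of gear_small in the frame of row_small between -0.035 and 0.035 m and y of gear_small in the frame of row_small between 0.035 and 0.118 m and z of gear_small in the frame of row_small between 0 and 0.011 m); the robot touches nothing.
It also fails if it takes over 48 s, if anything falls off the work surface, if the arm or the gripper's body presses on something with over 40 N, if the wrist force passes 120 N, or if a joint passes its speed limit or range.

ROBOT

A 7-joint arm with a two-finger parallel gripper is mounted at the origin on the work surface. World frame = base frame: x ahead of the robot, y to its left, z up, the work surface at z = 0. Lengths are in m, angles in rad, forces in N, time in s.
With the tool pointing down it reaches from about 0.425 to 0.95 m from the base axis. Payload 4.7 kg.
Tool frame: the origin (TCP) lies between the finger pads; the fingertips stand 25 mm ahead of it and the grasp point (between the pads) lies 6 mm ahead of it; x points along the fingers, z is the direction in which the jaws open and shut, and the axes are right-handed (so a half turn about x gives the same grasp; the last joint's range is limited). The gripper opens to 85 mm and grips with 20 to 120 N. Pads are 22 mm wide; open, the fingers measure 114 mm over their backs; the gripper's body (76 mm by 85 mm) begins 54 mm behind the grasp point. The pads swing forward as they close: fully open they stand 13 mm farther back than shut.
Start: joints at [1.1, 0.469, -0.049, 1.532, 0.024, 1.141, -0.082], TCP at [0.289, -0.61, 0.256] pointing down, gripper open.
Joint ranges: [-2.59, 2.59], [-0.33, 1.99], [-1.39, 1.29], [0.1, 2.45], [-1.04, 4.18], [0.21, 1.99], [-2.66, 2.66]. Speed limits (rad/s): [2.57, 2.57, 3.14, 3.14, 3.14, 3.14, 3.14].

INTERFACE

Orientations are given as a 3x3 rotation matrix whose columns are the frame's x, y, z axes.
In Python, from rig import * gives the robot as it stands. Calls block until the motion is done:
- movep(position, orientation): joint-space move of the TCP to a pose.
- move_l(position, attitude=None, feed=0.15, until_force=None): straight line of the TCP; attitude=None keeps the orientation; feed is the mean speed in m/s. With until_force (N) it stops when the force on the tool has changed by that much, and returns True; else False.
- move_joints(angles): joint-space move.
- command_gripper(opening, newtons=None): finger opening in m; newtons is the grip in N (None keeps the last); returns when the fingers have stopped.
- sleep(seconds).
- inverse_kinematics(position, orientation): joint angles nearest the present ones, or None.
- sense(): the state.
- camera(name): name is "scene" or "top" or "wrist"; returns (picture, depth): 400x640x3 uint8, red, green, blue; 400x640 float32, m along the optical axis (not along the pixel's ray), 0 where there is no reading.
- camera_params(name): a dict with "K" (3x3 intrinsics, pixels), "position" and "rotation" of the camera in the world; the wrist camera has in their place "tool_from_camera" (4x4, takes a point from camera to tool coordinates, whose origin is the TCP and whose axes are the tool frame's). Camera axes: x right, y down, z forward; pixel columns grow to the right and rows downward; lengths in m; the calibration is good to about 2 mm. A picture is of the moment at which its call begins: read the wrist's pose just before it. camera_params takes no time and is no camera call.
A pose or a line that the arm cannot do raises Unreachable and nothing moves.
- finish_job(): hands the job in, once; it reports no verdict.
The state is a dict: "time_s": time; "joint_pos": joint angles; "qd": joint speeds; "joint_efforts": joint torques, N m; "position": TCP position; "tcp_rot": TCP orientation; "wrist_force": force on the tool from outside, world axes, zero at the start; "ft_torque": the same for the moment, N m; "finger_gap": finger opening in m.
Only numpy, scipy, OpenCV 4.12 (cv2) and the standard library are available. Lean on these libraries where they do the work, as an engineer would, in place of code of your own. Each camera call takes 0.05 s, during which the arm holds its last target.

## Working session

There is one attempt and no reset: what is moved stays moved. The work goes in short steps, each a Python script; the robot and the scene stay as the last script left them, time stands still between calls to the robot, and variables do not carry over. Pictures are saved under pics/ and viewed, and the job is handed in when it is done.

```bash
mkdir -p pics
python3 - <<'E'
from rig import *
import cv2,numpy as np
for n in ("top","scene"):
    p,d=camera(n); cv2.imwrite(f"pics/{n}0.png",p[:,:,::-1]); np.savez(f"{n}0.npz",p=p,d=d)
    c=camera_params(n); print(n,c)
    print((d==0).mean())
print(sense()['time_s'])
E
```

```text
top {'K': array([[411.64141166,   0.        , 321.31189299],
       [  0.        , 411.64141166, 197.4100452 ],
       [  0.        ,   0.        ,   1.        ]]), 'position': array([0.39346234, 0.07115444, 0.78956799]), 'rotation': array([[ 0.02747384, -0.98960414,  0.14116949],
       [-0.99956803, -0.02867153, -0.00645667],
       [ 0.0104371 , -0.14093112, -0.98996439]])}
0.004125
scene {'K': array([[516.74002338,   0.        , 318.24886952],
       [  0.        , 516.74002338, 203.35818384],
       [  0.        ,   0.        ,   1.        ]]), 'position': array([1.14444536, 0.71644239, 0.7753751 ]), 'rotation': array([[-0.67990255,  0.46354012, -0.56821042],
       [ 0.73298914,  0.40695134, -0.54508488],
       [-0.02143472, -0.78709667, -0.61645713]])}
0.0039609375
0.1
```

View pics/top0.png

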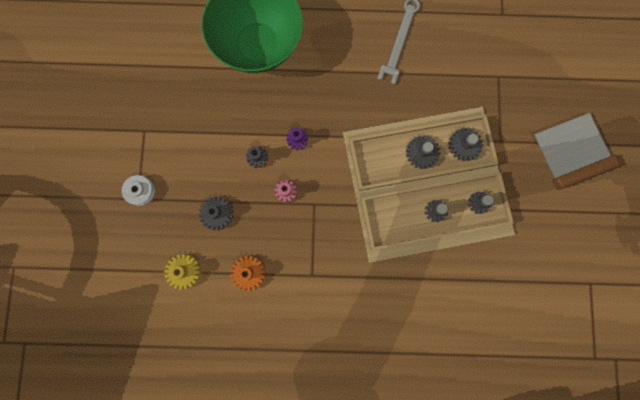

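View pics/scene0.png

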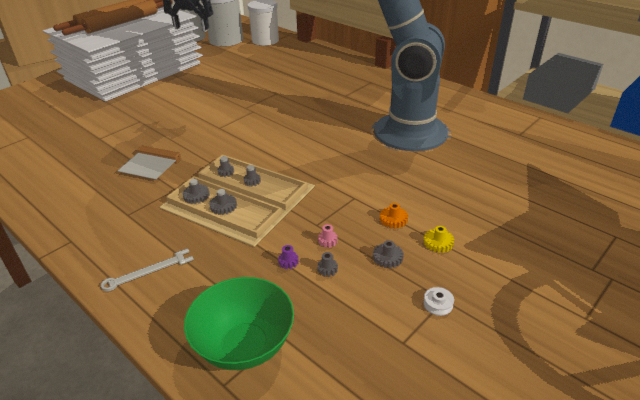

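The top view has two dark loose gears, large at (216,213) and small at (257,156). Lookalikes are orange (248,273), yellow (182,272), pink (285,190), purple (297,138) and a white disc at (138,190). The upper (farther) row at about (420,150) holds the large gears and the lower row the small ones. Both rows have their free place at the left end.

```bash
cat > h.py <<'E'
import numpy as np,cv2
from rig import *
def cloud(n,d,c=None):
    c=c or camera_params(n);K=c['K'];v,u=np.mgrid[:400,:640]
    P=np.stack([(u-K[0,2])/K[0,0]*d,(v-K[1,2])/K[1,1]*d,d],-1)
    return P@np.array(c['rotation']).T+np.array(c['position'])
def ray(n,u,v,z):
    c=camera_params(n);K=c['K'];r=np.array(c['rotation'])@np.array([(u-K[0,2])/K[0,0],(v-K[1,2])/K[1,1],1]);p=np.array(c['position'])
    return p+r*(z-p[2])/r[2]
E
python3 - <<'E'
from h import *
for n in("top","scene"):
    f=np.load(n+"0.npz");p,d=f['p'],f['d'];P=cloud(n,d)
    hsv=cv2.cvtColor(p,cv2.COLOR_RGB2HSV)
    m=((hsv[...,1]<90)&(hsv[...,2]<170)&(P[...,2]>.007)&(P[...,2]<.08)&(P[...,0]>.3)&(P[...,0]<.75)&(abs(P[...,1])<.5)&(d>0)).astype(np.uint8)
    m=cv2.morphologyEx(m,cv2.MORPH_OPEN,np.ones((3,3)))
    k,l,s,cc=cv2.connectedComponentsWithStats(m)
    for i in range(1,k):
        if s[i,4]<60: continue
        Q=P[l==i];t=Q[:,2].max();
        print(n,cc[i].round(),s[i,4],'zmax %.4f'%np.percentile(Q[:,2],97))
        h=Q[(Q[:,2]>np.percentile(Q[:,2],97)-.005)]; 
        di=Q[Q[:,2]<.02]
        print('  hub',len(h),h.mean(0).round(4),(h[:,:2].max(0)+h[:,:2].min(0))/2,np.ptp(h[:,:2],0),'disc',((Q[:,:2].max(0)+Q[:,:2].min(0))/2).round(4),np.ptp(Q[:,:2],axis=0).round(3))
    # tray wall tops z~.024
    if n=='top':
        w=((abs(P[...,2]-.024)<.005)&(hsv[...,1]>60)&(P[...,1]<.06)&(d>0)).astype(np.uint8)
        cv2.imwrite('pics/w.png',w*255)
        cs,_=cv2.findContours(w,0,2);c=max(cs,key=cv2.contourArea)
        r=cv2.minAreaRect(c);b=cv2.boxPoints(r);print(r)
        for q in b:print(q,ray('top',*q,.024).round(4))
p,d=np.load("top0.npz")['p'],0
cv2.imwrite('pics/crop.png',cv2.resize(p[110:300,110:520,::-1],None,fx=1.9,fy=1.9,interpolation=2))
E
```

```text
top [572. 145.] 2855 zmax 0.0161
  hub 2712 [ 0.6212 -0.4205  0.0135] [ 0.62109866 -0.42059819] [0.13019217 0.14570348] disc [ 0.6211 -0.4206] [0.13  0.146]
top [466. 144.] 834 zmax 0.0576
  hub 86 [ 0.6153 -0.2092  0.0567] [ 0.61596478 -0.20897279] [0.01880204 0.01819562] disc [ 0.6166 -0.2108] [0.065 0.068]
top [423. 152.] 808 zmax 0.0574
  hub 86 [ 0.5975 -0.1265  0.0564] [ 0.59819429 -0.12742662] [0.0187307  0.01945385] disc [ 0.5982 -0.1265] [0.064 0.064]
top [256. 156.] 280 zmax 0.0420
  hub 117 [0.5809 0.1932 0.0397] [0.58092357 0.19308862] [0.0233143  0.02063397] disc [0.5803 0.1943] [0.038 0.039]
top [137. 190.] 668 zmax 0.0267
  hub 147 [0.5087 0.4157 0.0252] [0.5090606  0.41589061] [0.02494259 0.02570407] disc [0.5078 0.4163] [0.054 0.056]
top [481. 202.] 405 zmax 0.0583
  hub 84 [ 0.5025 -0.2338  0.0569] [ 0.50273995 -0.23415209] [0.01671521 0.01800075] disc [ 0.5031 -0.2384] [0.04  0.051]
top [215. 213.] 750 zmax 0.0407
  hub 127 [0.4691 0.2655 0.0393] [0.46951117 0.26550015] [0.02267522 0.02226328] disc [0.4689 0.2663] [0.061 0.061]
top [437. 210.] 370 zmax 0.0582
  hub
[... 937 characters left out ...]
26  0.056 ] [ 0.61656107 -0.20373312] [0.0181309  0.02034493] disc [ 0.6133 -0.2124] [0.071 0.082]
scene [223. 202.] 472 zmax 0.0568
  hub 47 [ 0.5999 -0.1204  0.0557] [ 0.60065323 -0.12079176] [0.02253417 0.02131531] disc [ 0.5962 -0.1361] [0.07  0.095]
scene [388. 253.] 521 zmax 0.0409
  hub 68 [0.4726 0.2719 0.0397] [0.47096706 0.27032912] [0.02240447 0.02317908] disc [0.4711 0.2706] [0.065 0.065]
scene [327. 264.] 277 zmax 0.0410
  hub 62 [0.5846 0.2003 0.0395] [0.58224113 0.19913093] [0.02404405 0.02392645] disc [0.5833 0.1973] [0.039 0.042]
scene [432. 297.] 69 zmax 0.0242
  hub 26 [0.5206 0.4172 0.0218] [0.51945839 0.4145109 ] [0.01019308 0.02580308] disc [0.5137 0.4121] [0.022 0.031]
```

View pics/crop.png

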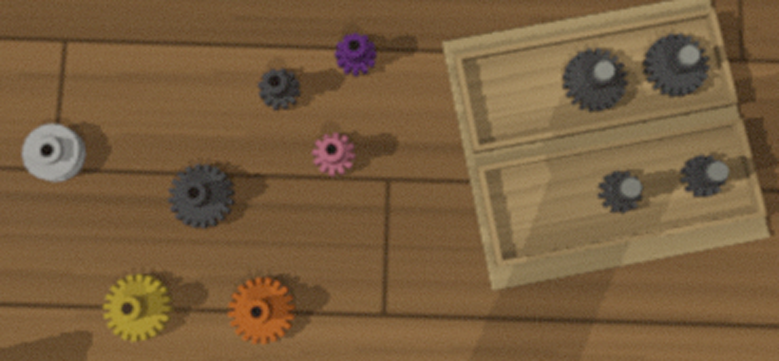

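View pics/w.png

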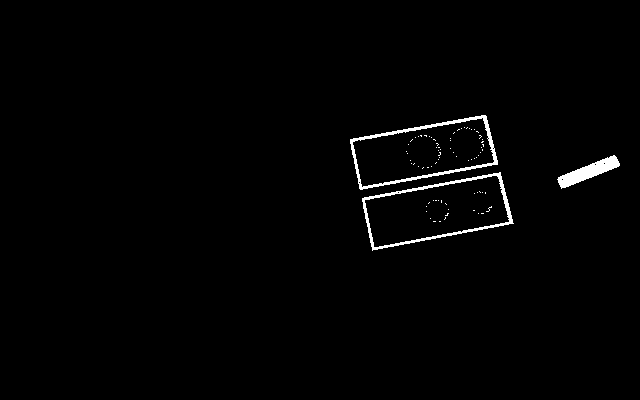

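The crop confirms dark large (216,213) and dark small (257,156). The two fixed cameras disagree by about 5 mm, so I'll refine with the wrist camera above the gear.

```bash
cat >> h.py <<'E'
def att(jx,jy):
    z=np.array([jx,jy,0.])/np.hypot(jx,jy);x=np.array([0,0,-1.]);return np.column_stack([x,np.cross(z,x),z])
def wrist(name):
    s=sense();p,d=camera("wrist");cv2.imwrite(f"pics/{name}.png",p[:,:,::-1])
    c=camera_params("wrist");T=np.eye(4);T[:3,:3]=s['tcp_rot'];T[:3,3]=s['position'];T=T@np.array(c['tool_from_camera'])
    np.savez(name+".npz",p=p,d=d);return p,d,cloud("wrist",d,dict(K=c['K'],rotation=T[:3,:3],position=T[:3,3])),T
def hub(p,P,xy,zt,r=.03):
    m=(np.hypot(P[...,0]-xy[0],P[...,1]-xy[1])<r)&(abs(P[...,2]-zt)<.006)
    v,u=np.nonzero(m);Q=P[m]
    (cx,cy),rr=cv2.minEnclosingCircle(Q[:,:2].astype(np.float32))
    return len(Q),u.mean().round(),v.mean().round(),Q.mean(0).round(4),((Q[:,:2].max(0)+Q[:,:2].min(0))/2).round(4),np.ptp(Q[:,:2],axis=0).round(4)
E
python3 - <<'E'
from h import *
print(np.round(sense()['tcp_rot'],2), camera_params('wrist')['tool_from_camera'].round(3))
pos=[.471,.268,.24]
for a in ([1,0],[-1,0],[0,1],[0,-1]):
    for q in (pos,[.58,-.043,.06],[.583,.197,.05],[.466,-.067,.06],[.47,.268,.045]):
        r=inverse_kinematics(q,att(*a)); print(a,q,None if r is None else np.round(r,2))
E
```

```text
[[-0.    0.9   0.43]
 [ 0.    0.43 -0.9 ]
 [-1.   -0.   -0.  ]] [[-0.001 -0.266  0.964 -0.117]
 [-0.    -0.964 -0.266  0.066]
 [ 1.    -0.001  0.    -0.   ]
 [ 0.     0.     0.     1.   ]]
[1, 0] [0.471, 0.268, 0.24] [ 0.23  0.48 -1.1   1.83  0.48  1.13 -1.03]
[1, 0] [0.58, -0.043, 0.06] [ 0.39  0.62 -0.52  1.9   0.44  0.74 -0.39]
[1, 0] [0.583, 0.197, 0.05] [ 0.04  0.7  -0.61  1.82  0.54  0.8  -0.85]
[1, 0] [0.466, -0.067, 0.06] [ 0.43  0.47 -0.47  2.15  0.38  0.59 -0.31]
[1, 0] [0.47, 0.268, 0.045] [ 0.08  0.74 -0.92  1.98  0.81  0.84 -1.31]
[-1, 0] [0.471, 0.268, 0.24] [ 0.27  0.52 -1.17  1.83  0.53  1.15  2.06]
[-1, 0] [0.58, -0.043, 0.06] [-0.73  0.87  1.1   1.96 -0.98  0.97 -2.27]
[-1, 0] [0.583, 0.197, 0.05] [ 0.36  0.99 -1.19  1.8   1.03  1.13  1.94]
[-1, 0] [0.466, -0.067, 0.06] [-0.75  0.72  1.11  2.22 -0.95  0.81 -2.14]
[-1, 0] [0.47, 0.268, 0.045] [ 0.22  0.91 -1.19  1.98  1.02  1.03  1.67]
[0, 1] [0.471, 0.268, 0.24] [ 0.22  0.48 -1.09  1.83  0.47  1.12  0.54]
[0, 1] [0.58, -0.043, 0.06] [ 0.49  0.66 -0.67  1.89  0.57  0.79  1.08]
[0, 1] [0.583, 0.197, 0.05] [ 0.1   0.73 -0.7   1.81  0.62  0.83  0.66]
[0, 1] [0.466, -0.067, 0.06] [ 0.57  0.51 -0.64  2.15  0.52  0.64  1.14]
[0, 1] [0.47, 0.268, 0.045] [ 0.14  0.79 -1.02  1.98  0.89  0.9   0.2 ]
[0, -1] [0.471, 0.268, 0.24] [ 0.17  0.44 -0.99  1.83  0.41  1.1  -2.54]
[0, -1] [0.58, -0.043, 0.06] [ 0.15  0.56 -0.19  1.91  0.17  0.68 -1.72]
[0, -1] [0.583, 0.197, 0.05] [-0.12  0.64 -0.38  1.83  0.34  0.73 -2.25]
[0, -1] [0.466, -0.067, 0.06] [ 0.23  0.44 -0.21  2.17  0.17  0.55 -1.68]
[0, -1] [0.47, 0.268, 0.045] [-0.19  0.59 -0.52  2.    0.47  0.67 -2.59]
```

Run:
```python
from h import *
movep([.50,.24,.26],att(0,1))
command_gripper(.05)
p,d,P,T=wrist("w1")
for n,xy in (("L",(.471,.268)),("S",(.582,.197))):
    print(n,hub(p,P,xy,.040))
print(sense()['time_s'],sense()['position'],sense()['finger_gap'])
```

```text
L (310, np.float64(346.0), np.float64(151.0), array([0.4687, 0.2679, 0.0397]), array([0.469 , 0.2681]), array([0.0237, 0.0228]))
S (259, np.float64(289.0), np.float64(237.0), array([0.58  , 0.196 , 0.0394]), array([0.5806, 0.1957]), array([0.0237, 0.0236]))
3.6583 [0.49999412 0.23998248 0.26000064] 0.04978018028865307
```

View pics/w1.png

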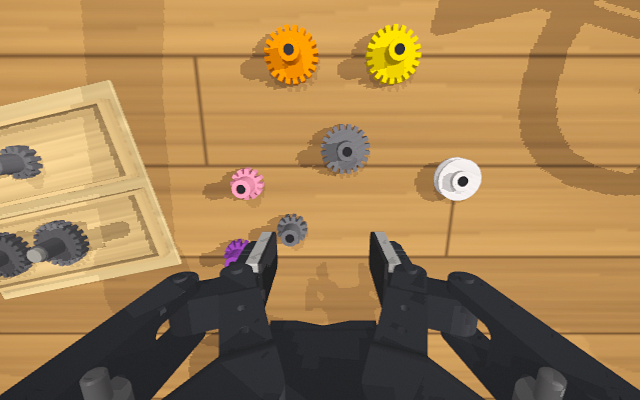

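The wrist view shows the dark large gear at (346,151) and the small one at (289,237). Both agree with the fixed views to within 3 mm. I'll grasp the large gear.

Run:
```python
from h import *
movep([.469,.268,.12],att(0,1))
print(move_l([.469,.268,.044],feed=.08,until_force=8))
command_gripper(.0,50)
s=sense();print(s['finger_gap'],s['position'],s['wrist_force'])
move_l([.469,.268,.17],feed=.12)
s=sense();print(s['finger_gap'],s['wrist_force'],s['time_s'])
p,d,P,T=wrist("w2")
```

```text
False
0.022299916493822243 [0.46932815 0.26835199 0.04470772] [-0.53107711 -0.42956528  4.99801615]
0.022073674273965595 [-0.21617109 -0.14285409 -4.28579232] 6.95
```

View pics/w2.png

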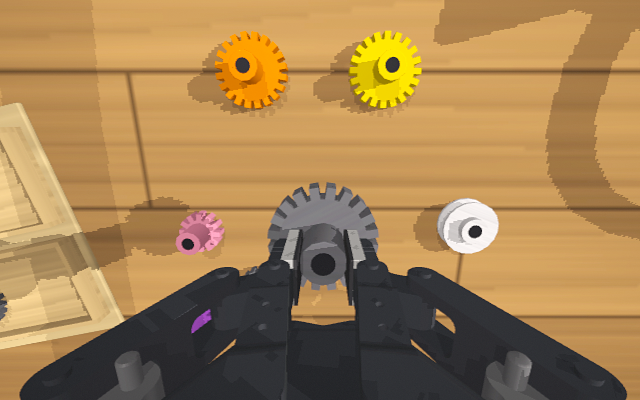

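The large gear is held: gap 22 mm and 4.3 N, which matches its weight. Next I place it.

Run:
```python
from h import *
movep([.580,-.041,.17],att(0,1))
print(move_l([.580,-.041,.075],feed=.12,until_force=10), sense()['wrist_force'])
print(move_l([.580,-.041,.053],feed=.04,until_force=6))
s=sense();print(s['finger_gap'],s['position'],s['wrist_force'])
command_gripper(.05)
move_l([.580,-.041,.17],feed=.15)
p,d,P,T=wrist("w3")
s=sense();print(s['wrist_force'],s['time_s'])
print(hub(p,P,(.58,-.041),.051))
```

```text
False [-0.31998758  0.26280002 -3.32158652]
True
0.02220822083457005 [ 0.57981728 -0.04140949  0.0550383 ] [2.13920666 1.02849475 0.32887971]
[ 0.27009275  0.13822681 -0.38030601] 11.025
(565, np.float64(323.0), np.float64(200.0), array([ 0.5787, -0.0418,  0.0506]), array([ 0.5793, -0.0418]), array([0.0236, 0.0238]))
```

View pics/w3.png

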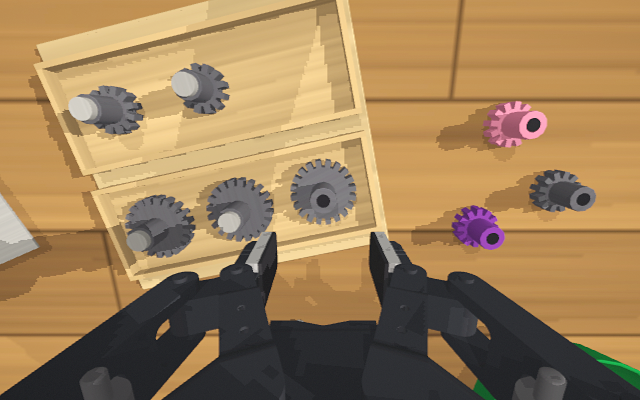

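The large gear sits flat in its place: hub at (323,200), top at z = 0.0506 against 0.051 expected. Next is the small gear.

Run:
```python
from h import *
movep([.5805,.196,.12],att(0,1))
print(move_l([.5805,.196,.0445],feed=.08,until_force=8))
command_gripper(.0,50)
s=sense();print(s['finger_gap'],s['position'],s['wrist_force'])
move_l([.5805,.196,.17],feed=.12)
s=sense();print(s['finger_gap'],s['wrist_force'],s['time_s'])
p,d,P,T=wrist("w4")
```

```text
False
0.022227798847947015 [0.5809201  0.19627516 0.04528618] [-0.11360173 -0.72280944  5.17403073]
0.02212569041688126 [-0.23108725  0.04358368 -2.64170053] 14.625
```

View pics/w4.png

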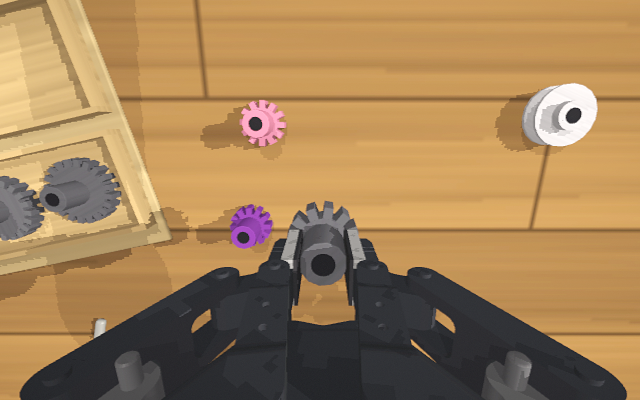

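The small gear is held (323,264) and the lookalikes haven't moved. Next I place it.

Run:
```python
from h import *
movep([.466,-.065,.17],att(0,1))
print(move_l([.466,-.065,.075],feed=.12,until_force=10), sense()['wrist_force'])
print(move_l([.466,-.065,.053],feed=.04,until_force=6))
s=sense();print(s['finger_gap'],s['position'],s['wrist_force'])
command_gripper(.05)
move_l([.466,-.065,.2],feed=.15)
p,d,P,T=wrist("w5")
print(hub(p,P,(.466,-.065),.051))
print(hub(p,P,(.579,-.0418),.051))
movep([.45,.25,.3],att(0,1))
p,d=camera("top");cv2.imwrite("pics/top5.png",p[:,:,::-1])
P=cloud("top",d)
for xy in((.466,-.065),(.579,-.043)):print(hub(p,P,xy,.052))
s=sense();print(s['wrist_force'],s['time_s'])
```

```text
False [-0.49161261 -0.2605577  -3.22461463]
True
0.022099742419492963 [ 0.46593546 -0.06583596  0.05605501] [ 0.33937615 -0.73819462  4.09138298]
(454, np.float64(322.0), np.float64(192.0), array([ 0.4655, -0.0657,  0.0506]), array([ 0.4664, -0.0656]), array([0.0235, 0.0226]))
(374, np.float64(344.0), np.float64(292.0), array([ 0.5778, -0.0421,  0.0501]), array([ 0.5785, -0.0418]), array([0.0239, 0.0229]))
(135, np.float64(395.0), np.float64(217.0), array([ 0.4663, -0.0674,  0.0508]), array([ 0.4669, -0.0676]), array([0.022 , 0.0225]))
(133, np.float64(382.0), np.float64(156.0), array([ 0.579 , -0.0435,  0.0507]), array([ 0.5792, -0.0436]), array([0.0232, 0.0225]))
[ 0.09188109 -0.57174    -0.04289696] 20.0417
```

View pics/w5.png

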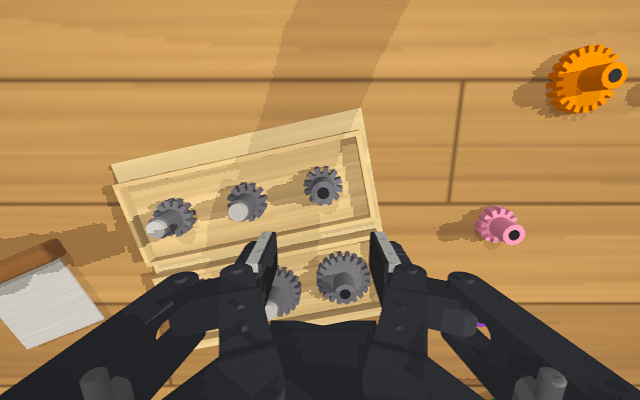

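View pics/top5.png

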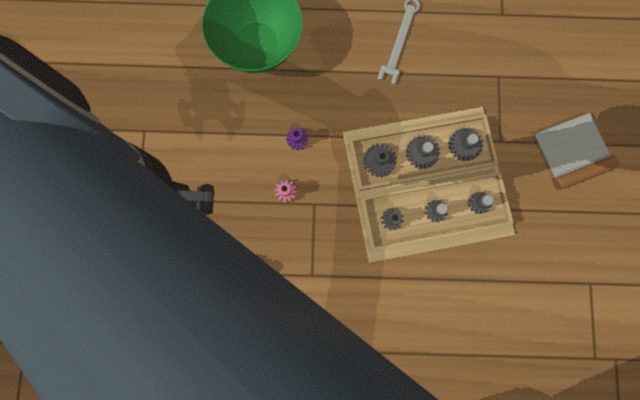

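Both gears are in line at the free ends, at (380,158) and (392,218) in the top view. Their tops are at z ≈ 0.051, and the gripper is clear of everything.

```bash
python3 -c "
from rig import *
print(finish_job(), sense()['time_s'])"
```

```text
the job is handed in; nothing more can be done
the job is handed in; nothing more can be done
```

I placed the dark large gear in the free end of the farther row (large gears) and the dark small gear in the free end of the nearer row (small gears). I released both, moved the arm clear and handed the job in. The arm had used about 20 s of the 48 s at my last check.

- **Last checks:** the wrist and top views both showed the two gears hub up and in line with the bolted ones. Hub tops were at 0.050–0.051 m against 0.051 m expected, so both sit flat on the floor. Measured centres were within about 3 mm of the free places.
- **Disagreements:** at the start the two fixed cameras disagreed by about 5 mm. I settled this with the wrist camera, and its final positions agreed with the top camera within 2 mm.
- **Failed checks:** none. The job system gave no verdict.

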